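# Set the stop leg of a cutting-length gauge to its mark and lock the cam lever

### The arm

A 6-joint arm with a two-finger parallel gripper is mounted at the origin on a cart in front of the work surface, level with it; the furniture and walls round the work are solid. World frame = base frame: x ahead of the robot, y to its left, z up, the work surface at z = 0. Lengths are in m, angles in rad, forces in N, time in s.
With the tool pointing down it reaches from about 0.275 to 0.875 m from the base axis. Payload 12.5 kg.
Tool frame: the origin (TCP) lies at the very end of the fingers, on their centre line; the grasp point (between the pads) lies 19 mm behind it; z points along the fingers, y is the line along which they close (so a half turn about z gives the same grasp; the last joint's range is limited). The gripper opens to 85 mm and grips with 20 to 120 N. Pads are 22 mm wide; open, the fingers measure 114 mm over their backs; the gripper's body (76 mm by 85 mm) begins 54 mm behind the grasp point. The pads swing forward as they close: fully open they stand 13 mm farther back than shut.
Start: joints at [1.038, 0.351, 1.652, -0, 1.139, -0.085], TCP at [0.238, 0.496, 0.191] pointing down, gripper open.
Joint ranges: [-2.75, 2.75], [-0.79, 2.1], [0.01, 2.65], [-1.57, 4.71], [0.07, 3.14], [-2.87, 2.87]. Speed limits (rad/s): [2.22, 2.22, 2.79, 3.14, 3.14, 3.14].

### API

Orientations are given as a 3x3 rotation matrix whose columns are the frame's x, y, z axes.
In Python, from bench import manip gives the robot as it stands. Calls block until the motion is done:
- manip.move_ptp(position, orientation): joint-space move of the TCP to a pose.
- manip.move_l(position, attitude=None, max_speed=0.15): straight line of the TCP; attitude=None keeps the orientation; max_speed is the mean speed in m/s.
- manip.move_j(angles): joint-space move.
- manip.set_gripper(opening, effort=None): opening from 0.0 (shut) to 1.0 (fully open); effort is the grip in N (None keeps the last); returns when the fingers have stopped.
- manip.dwell(seconds).
- manip.inverse_kinematics(position, orientation): joint angles nearest the present ones, or None.
- manip.grab_frame(name): name is "side" or "top" or "wrist"; returns (picture, depth): 480x640x3 uint8, red, green, blue; 480x640 float32, m along the optical axis (not along the pixel's ray), 0 where there is no reading.
- manip.get_calibration(name): a dict with "camera_matrix" (3x3 intrinsics, pixels), "k1" (the pictures are not rectified: a ray, as slopes to the right and down, at radius r is drawn at 1 + k1 r^2 times it, then the intrinsics apply), "R" (3x3) and "t" (3): a world point X has camera coordinates R X + t. Camera axes: x right, y down, z forward; pixel columns grow to the right and rows downward; lengths in m; the calibration is good to about 2 mm. A picture is of the moment at which its call begins: read the wrist's pose just before it. get_calibration takes no time and is no camera call; for the wrist camera it gives the pose at the moment of the call.
A pose or a line that the arm cannot do raises manip.Unreachable and nothing moves.
- manip.sign_off(): hands the job in; it is judged then, once.
Trained networks look in the newest picture that a camera, given by its name, has taken for a name from the list of things; names that differ only in an ending like _2 or _b are one class to them, and where a whole thing is asked for, a point or a joint stands for the part that bears it (a point fixed in the world has none). Each returns a list of dicts, best first, with "confidence" (0 to 1); they miss things now and then, are a little off and sometimes report something else, mostly with a low value. They report only what shows in the picture. A call takes as long as a camera call.
- manip.look_for(camera, name): "at" ([x, y, z] in m, in world coordinates, good to about 4 mm: the middle of the surface that is visible of it).
Readings, each from a call of its own:
- manip.current_time(): time.
- manip.current_qpos(): joint angles.
- manip.current_joint_vel(): joint speeds.
- manip.current_joint_torque(): joint torques, N m.
- manip.current_ee_pos(): TCP position.
- manip.current_tcp_rot(): TCP orientation.
- manip.current_force(): force on the tool from outside, world axes, zero at the start.
- manip.current_ft_torque(): the same for the moment, N m.
- manip.current_grip_width(): opening from 0.0 (shut) to 1.0 (fully open).
- manip.current_grip_force(): force on a finger pad.
Only numpy, scipy, OpenCV 4.12 (cv2) and the standard library are available. Lean on these libraries where they do the work, as an engineer would, in place of code of your own. Each camera call takes 0.05 s, during which the arm holds its last target. There are 200 camera calls.

### The job

Set up the wooden cutting-length gauge for the next batch: slide its spring-loaded leg along the rail until the leg's pointer lines up with the ridge of the dark length-mark clip on the board's front edge, with the cam lever still open, and keep it there for about half a second. Then, while still holding the leg at the mark, squeeze the cam lever fully closed against the leg's upright post. Finish holding: keep lever and post squeezed together between the fingers with the pointer at the mark, do not let go, and leave the tin, the spice jar and the portion cup where they are.

Things in the scene. Friction and masses are not known exactly. Their poses are not given: they have to be found in the camera images.
- gauge: fixed wooden board 150 x 320 mm (x -55..95, y +-160), top at 14 mm; origin on the table under the rail's middle, z up, y along the aluminium rail away from the steel fence plate (y = -147, 46 mm high), -x = front edge, towards the robot. Rail 22 mm wide at x = 0
- rail_middle (a point): middle of the rail's top, 28 mm above the table, axes as the gauge's; black rail end blocks (34 mm high) stand 150 mm to either side along y
- mark_ridge (a point): the length mark: top of the leg-side end of a ridge (3 mm wide, 9 mm high) on a dark steel clip, 16 mm wide, fixed on the board's front edge; point at gauge x = -37, 25 mm above the table, gauge y -20..90 mm (differs each time). Axes as the gauge's
- leg_pointer (a point): top of the tip of the leg's small steel pointer, gauge x = -34, 22 mm above the table, on the leg's middle (leg y = 0). The leg is at the mark when pointer and ridge have the same gauge y. Axes as the gauge's
- leg (a joint): travel of the sliding leg along gauge +y, m: 0 = home (leg middle at gauge y = -85 mm), at most 0.20. A spring draws it home with 2 to 3 N: it slides back if not held while the lever is open. Leg: black saddle 44 x 44 mm, top 44 mm above the table, steel stop arm on its far side (gauge x to 86 mm, 38 mm above the table), pointer in front, post and lever on top
- leg_middle (a point): point on the leg's middle at rail top height (28 mm above the table), axes as the gauge's. An upright aluminium post (leg_post) is part of the leg: plate x 4..12 mm, y -16..20 mm, top 110 mm above the table. A thumb wing stands out behind its +y edge (x to 54 mm, y 15..20 mm, 54 to 110 mm above the table): a finger behind the post at y = 0 can push the wing to +y and draw the leg along
- post_grip (a point): middle of the post's thickness (post x = 8 mm, y = 0), 90 mm above the table: a good height for the finger pads on post and lever
- cam_lever (a joint): angle of the steel cam lever, rad: 0 = closed, upright beside the post; at most 0.65, leaning to the front (-x); starts at 0.5..0.62. Pivot at leg x = -8 mm, 40 mm above the table, axis along the rail; reaches 66 mm from the pivot. Stays where left; closing takes 3 (start) to 8 (end) N at the paddle. Closed, its cam bites on the rail
- lever_paddle (a point): front face of the lever's paddle (22 mm wide, 26 mm tall), 56 mm from the pivot, 96 mm above the table when closed. Closed, lever and post together span leg x -14..12 mm (26 mm thick, middle at -1 mm); fully open up to 63 mm (-51..12 mm). Pads that are to close both must be centred on x = -1 mm
- tin: bystander: low tin, 75 mm across, 58 mm high, origin under its middle
- spice_jar: bystander: spice jar, 41 mm across, 107 mm high, origin under its middle
- portion_cup: bystander: small black portion cup, 65 mm across, 38 mm high, origin under its middle

How it is judged:
On the way, in this order (a step that is already met when the one before it is completed fails the run):
1. the leg is held at the mark by the fingers with the lever still open (y of leg_pointer in the frame of mark_ridge between -0.006 and 0.006 m and value of joint cam_lever above 0.25 rad and contact force between the fingers and leg above 0.5 N), for 0.25 s.
2. the lever is closed with the leg at the mark and the fingers on the post (y of leg_pointer in the frame of mark_ridge between -0.006 and 0.006 m and value of joint cam_lever below 0.07 rad and contact force between the fingers and leg_post above 1.5 N), for 0.2 s.
At the end, for the whole second after the job is handed in: pointer within 6 mm of the mark ridge along the rail and at rest, cam lever within 0.07 rad of closed, and the fingers still pressing on the post with more than 1.5 N (lever and post pinched together) (all of step 2 and velocity of joint leg between -0.01 and 0.01 m/s); the arm keeps its last pose, push and grip.
It fails at once if the lever is closed while the leg is away from the mark (more than 15 mm) (value of joint cam_lever below 0.1 rad and (y of leg_pointer in the frame of mark_ridge above 0.015 m or y of leg_pointer in the frame of mark_ridge below -0.015 m)).
It fails at once if the tin, spice jar or portion cup is shoved (more than 25 mm) (distance of any of tin, spice_jar, portion_cup from where it was at the start of the episode above 0.025 m).
It also fails if it takes over 35 s, if anything falls off the work surface, if the arm or the gripper's body presses on something with over 40 N, if the wrist force passes 120 N, or if a joint passes its speed limit or range.

## Working session

There is one attempt and no reset: what is moved stays moved. The work goes in short steps, each a Python script; the robot and the scene stay as the last script left them, time stands still between calls to the robot, and variables do not carry over. Pictures are saved under pics/ and viewed, at most 12 in all, crops included, and the job is handed in when it is done.

```bash
mkdir -p pics; ls; python3 - <<'E'
from bench import manip
import cv2,numpy as np
for c in("top","side"):
    im,d=manip.grab_frame(c); cv2.imwrite(f"pics/{c}0.png",im[:,:,::-1]); np.savez(f"pics/{c}0.npz",im=im,d=d)
    for n in("gauge","rail_middle","mark_ridge","leg_pointer","leg_middle","post_grip","lever_paddle","tin","spice_jar","portion_cup"):
        print(c,n,[(np.round(r["at"],4).tolist(),round(r["confidence"],2)) for r in manip.look_for(c,n)[:3]])
print(manip.current_time(),manip.current_tcp_rot())
E
```

```text
pics
top gauge [([0.5165, -0.0355, 0.0151], 0.83)]
top rail_middle [([0.5177, -0.0353, 0.0112], 0.84)]
top mark_ridge [([0.4703, 0.0546, 0.0206], 0.52), ([0.4555, -0.1044, 0.0751], 0.45)]
top leg_pointer [([0.4806, -0.1008, 0.0478], 0.93)]
top leg_middle [([0.4868, -0.1017, 0.0464], 0.81)]
top post_grip [([0.4887, -0.1024, 0.0507], 0.9), ([0.652, -0.0191, 0.0135], 0.38)]
top lever_paddle [([0.459, -0.107, 0.0783], 0.5)]
top tin [([0.5183, 0.1888, 0.0536], 0.65)]
top spice_jar [([0.6121, -0.1359, 0.1057], 0.79)]
top portion_cup []
side gauge [([0.5123, -0.1052, 0.0158], 0.79)]
side rail_middle []
side mark_ridge [([0.4964, -0.1124, 0.0572], 0.6), ([0.4664, 0.0492, 0.0176], 0.52)]
side leg_pointer [([0.501, -0.115, 0.0565], 0.8)]
side leg_middle [([0.4956, -0.1138, 0.0559], 0.78)]
side post_grip [([0.495, -0.1147, 0.0598], 0.96)]
side lever_paddle [([0.4541, -0.1124, 0.076], 0.84)]
side tin [([0.5161, 0.1697, 0.0503], 0.76)]
side spice_jar [([0.6165, -0.1584, 0.0671], 0.9)]
side portion_cup [([0.6534, 0.0008, 0.0259], 0.81)]
1.1 [[-9.01425839e-01  4.32933548e-01  2.60476166e-05]
 [ 4.32933548e-01  9.01425839e-01  5.38721211e-06]
 [-2.11476898e-05  1.61330593e-05 -1.00000000e+00]]
```

View pics/top0.png

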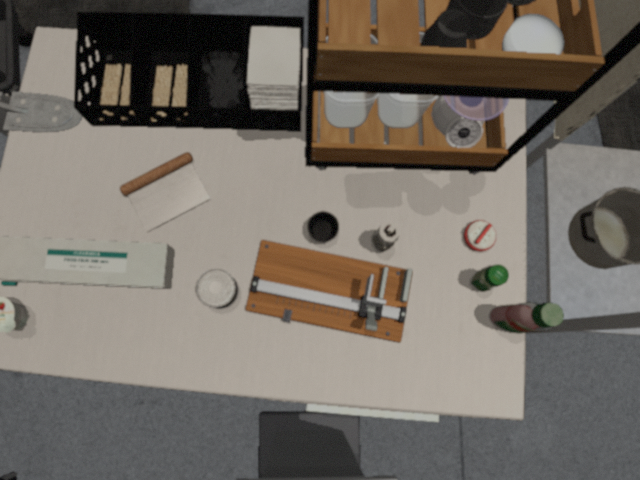

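View pics/side0.png

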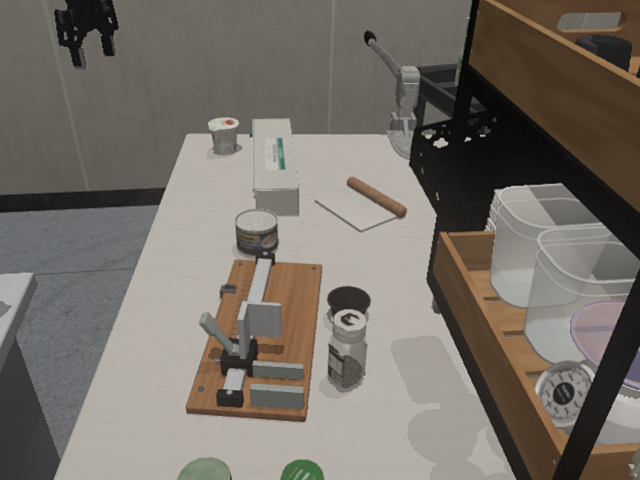

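The top view shows the board at px (247–412, 241–340), yawed about -11°. The leg is near (371,308) and the clip near (287,314), with the cup, jar and tin clear of the rail. Next I'll fit the gauge and take a closer wrist view.

```bash
cat > h.py <<'E'
from bench import manip
import cv2,numpy as np
def rays(cal,uv):
    K=np.array(cal["camera_matrix"]); k=cal["k1"]
    p=cv2.undistortPoints(np.float64(uv).reshape(-1,1,2),K,np.array([k,0,0,0.]),None).reshape(-1,2)
    return np.c_[p,np.ones(len(p))]
def plane(cal,uv,z):   # pixels -> world on height z
    R=np.array(cal["R"]);t=np.array(cal["t"]); d=rays(cal,uv)@R; c=-R.T@t
    return c+d*((z-c[2])/d[:,2])[:,None]
def proj(cal,X):
    R=np.array(cal["R"]);t=np.array(cal["t"])
    return cv2.projectPoints(np.float64(X).reshape(-1,1,3),cv2.Rodrigues(R)[0],t,np.array(cal["camera_matrix"]),np.array([cal["k1"],0,0,0.]))[0].reshape(-1,2)
def board(im,cal):
    hsv=cv2.cvtColor(im,cv2.COLOR_RGB2HSV)
    m=cv2.inRange(hsv,(3,90,40),(22,255,255)); m=cv2.morphologyEx(m,cv2.MORPH_OPEN,np.ones((3,3)))
    v,u=np.nonzero(m); P=plane(cal,np.c_[u,v],0.014)
    k=(abs(P[:,0]-.515)<.16)&(abs(P[:,1]+.035)<.22); P=P[k]
    (cx,cy),s,a=cv2.minAreaRect(np.float32(P[:,:2]*1000))
    b=cv2.boxPoints(((cx,cy),s,a)); e=max(b[1]-b[0],b[2]-b[1],key=np.linalg.norm); e=e/np.linalg.norm(e); e*=np.sign(e[1])
    yaw=np.arctan2(-e[0],e[1]); c=np.array([cx,cy])/1000
    return c,s,yaw
def origin(c,yaw):
    return c-0.020*np.array([np.cos(yaw),np.sin(yaw)])
E
python3 - <<'E'
from h import *
im=np.load("pics/top0.npz")["im"]; c,s,yaw=board(im,manip.get_calibration("top")); o=origin(c,yaw)
print(c,s,np.degrees(yaw),o)
x=np.array([np.cos(yaw),np.sin(yaw),0]);y=np.array([-x[1],x[0],0])
for sg in(1,-1):
    R=np.c_[np.cross(sg*x,[0,0,-1.]),sg*x,[0,0,-1.]]
    print(sg,manip.inverse_kinematics([*(o-.02*x[:2]-.085*y[:2]),.25],R))
cal=manip.get_calibration("wrist");R=np.array(cal["R"]);print("cam pos in tool",manip.current_tcp_rot().T@(-R.T@cal["t"]-manip.current_ee_pos()),"fwd",manip.current_tcp_rot().T@R[2])
E
```

```text
[ 0.51690356 -0.03285214] (317.0760192871094, 147.1929931640625) -12.287366 [ 0.49736171 -0.02859584]
1 [-3.28137956e-01  1.47003776e-01  1.76773790e+00 -4.44089210e-16
  1.22685097e+00 -1.13682927e-01]
-1 None
cam pos in tool [ 0.07302405  0.00030106 -0.18234029] fwd [-0.2861459   0.00113291  0.95818539]
```

```bash
cat >> h.py <<'E'
def frame(o,yaw):
    x=np.array([np.cos(yaw),np.sin(yaw),0]);y=np.array([-x[1],x[0],0])
    R=np.c_[y,x,[0,0,-1.]]
    return (lambda gx,gy,z: np.array([*o,0])+gx*x+gy*y+np.array([0,0,z])), R
E
python3 - <<'E'
from h import *
im=np.load("pics/top0.npz")["im"]; c,s,yaw=board(im,manip.get_calibration("top")); o=origin(c,yaw)
G,R=frame(o,yaw)
manip.move_ptp(G(-.02,.05,.30),R)
cal=manip.get_calibration("wrist"); im,d=manip.grab_frame("wrist"); 
c2,s2,yaw2=board(im,cal); print(c2,s2,np.degrees(yaw2),origin(c2,yaw2))
for n in("mark_ridge","leg_pointer","lever_paddle","post_grip"):
    for r in manip.look_for("wrist",n)[:2]: 
        a=np.array(r["at"]); print(n,a,"gauge",R.T[[1,0]]@(a-[*o,0]),r["confidence"])
np.savez("pics/w0.npz",im=im,d=d,**{k:np.array(v) for k,v in cal.items()})
pts={"pred":[G(0,.15,.034),G(0,-.15,.034),G(-.055,.16,.014),G(-.055,-.16,.014),G(.095,.16,.014),G(.095,-.16,.014),G(-.034,-.085,.022),G(0.008,-.085,.11)]}
v=im[:,:,::-1].copy()
for p in proj(cal,pts["pred"]): cv2.drawMarker(v,tuple(int(q) for q in p),(255,0,255),cv2.MARKER_CROSS,9,1)
cv2.imwrite("pics/w0.png",v); print(manip.current_time())
E
```

```text
[ 0.51881055 -0.03047446] (316.2535705566406, 147.74623107910156) -12.323805 [ 0.49927141 -0.02620573]
mark_ridge [0.468  0.0563 0.0182] gauge [-0.04675622  0.07670248] 0.53
leg_pointer [ 0.4886 -0.0998  0.0712] gauge [ 0.0065923  -0.07143767] 0.79
lever_paddle [ 0.4568 -0.1064  0.0752] gauge [-0.02307466 -0.084654  ] 0.81
post_grip [ 0.4883 -0.1039  0.0684] gauge [ 0.00717172 -0.0755076 ] 0.74
3.3167
```

View pics/w0.png

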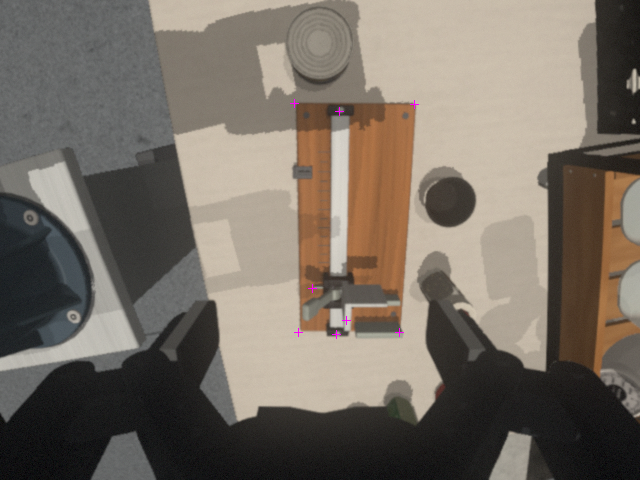

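The wrist view matches my predicted board corners and rail ends to within a few px. The clip is at (302,172), and the leg is at (335,290) with the lever leaning left. I'll descend around the post and lever, then look.

```bash
cat >> h.py <<'E'
O=np.array([.4985,-.0272]); YAW=np.radians(-12.3); G,R=frame(O,YAW)
def tog(p): return R.T[[1,0]]@(np.array(p)-[*O,0])
E
python3 - <<'E'
from h import *
z=np.load("pics/w0.npz"); im=z["im"]
cr=cv2.resize(im[150:200,275:335,::-1],None,fx=6,fy=6,interpolation=cv2.INTER_CUBIC)
cr2=cv2.resize(im[265:340,290:410,::-1],None,fx=4,fy=4,interpolation=cv2.INTER_CUBIC)
c=np.zeros((300,850,3),np.uint8); c[:300,:360]=cr; c[:300,370:850]=cr2; cv2.imwrite("pics/crop0.png",c[:,:800])
manip.move_ptp(G(-.02,-.089,.20),R)
cal=manip.get_calibration("wrist"); im,d=manip.grab_frame("wrist"); 
np.savez("pics/w1.npz",im=im,d=d,**{k:np.array(v) for k,v in cal.items()})
v=im[:,:,::-1].copy()
for p in proj(cal,[G(.054,-.065,.11),G(.012,-.065,.11),G(.004,-.101,.11),G(-.034,-.085,.022),G(0,-.15,.034)]): cv2.drawMarker(v,tuple(int(q) for q in p),(255,0,255),cv2.MARKER_CROSS,9,1)
cv2.imwrite("pics/w1.png",v); print(manip.current_time())
E
```

```text
4.0833
```

View pics/w1.png

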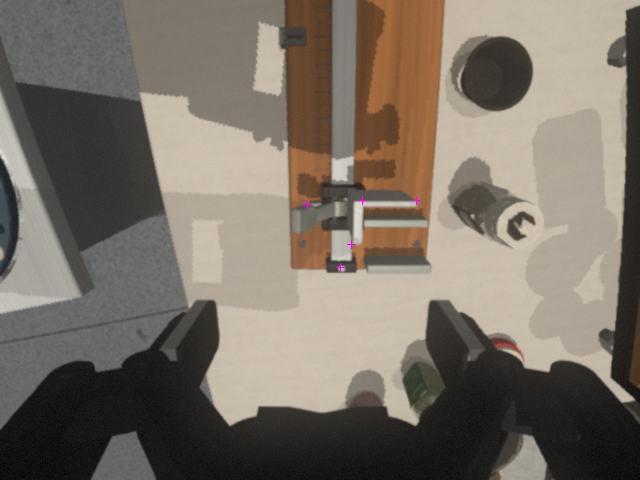

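View pics/crop0.png

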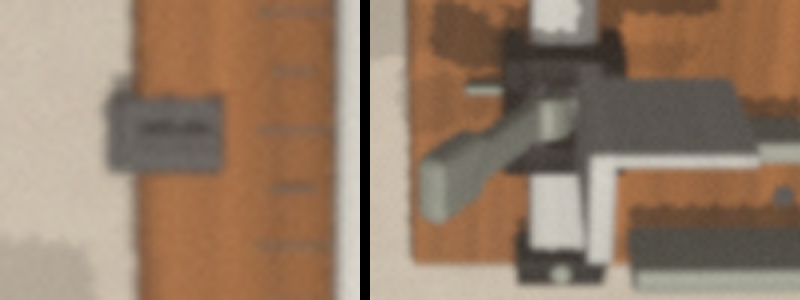

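```bash
python3 - <<'E'
from h import *
z=np.load("pics/w0.npz"); print("mark w0",[tog(p) for p in plane(z,[[309,171.3],[309,172.5]],.025)], "pointer w0",[tog(p) for p in plane(z,[[290+(470-370)/4,265+90/4]],.022)])
z=np.load("pics/w1.npz"); im=z["im"]; print("w1 mark",[tog(p) for p in plane(z,[[303,38]],.025)],"ptr",[tog(p) for p in plane(z,[[308,205]],.022)])
c=np.zeros((480,800,3),np.uint8)
manip.move_l(G(-.02,-.089,.069),max_speed=.1)
print(manip.current_force(),manip.current_time())
manip.move_l(G(-.02,-.06,.069),max_speed=.06)
print(manip.current_force(),manip.current_time())
cal=manip.get_calibration("wrist"); im,d=manip.grab_frame("wrist"); 
np.savez("pics/w2.npz",im=im,d=d,**{k:np.array(v) for k,v in cal.items()})
cv2.imwrite("pics/w2.png",im[:,:,::-1])
E
```

```text
mark w0 [array([-0.03773186,  0.07629985]), array([-0.03774417,  0.07479328])] pointer w0 [array([-0.03089187, -0.08458489])]
w1 mark [array([-0.03655028,  0.07015919])] ptr [array([-0.03363946, -0.08570724])]
[0.0839665  0.51604581 0.44996094] 5.5417
[-1.10579659 -0.76485551 -0.50673581] 6.175
```

View pics/w2.png

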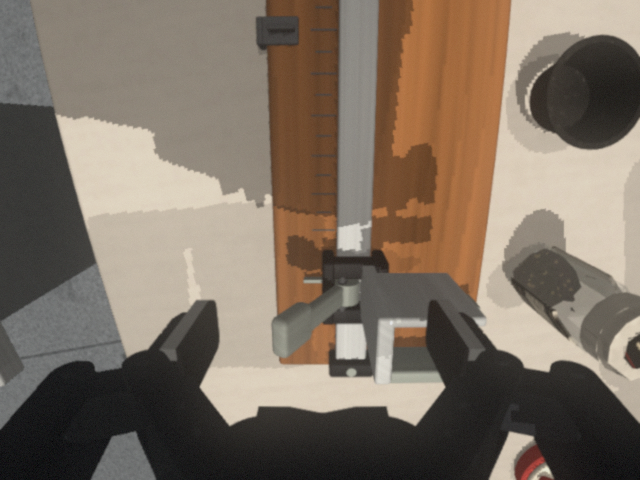

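The pointer is at (313,280) and the ridge at (290,31). The right finger is in front of the wing and the left finger is clear of the lever. I'll check whether the leg moved with the finger, then continue.

```bash
python3 - <<'E'
from h import *
z=np.load("pics/w2.npz"); print("w2 ptr",[tog(p) for p in plane(z,[[308,280.5]],.022)],"mark",[tog(p) for p in plane(z,[[295,30],[295,32]],.025)])
manip.move_l(G(-.02,.04,.069),max_speed=.06)
print(manip.current_force(),tog(manip.current_ee_pos()),manip.current_time())
cal=manip.get_calibration("wrist"); im,d=manip.grab_frame("wrist"); 
np.savez("pics/w3.npz",im=im,d=d,**{k:np.array(v) for k,v in cal.items()})
c=im[120:330,190:450,::-1]; cv2.imwrite("pics/w3.png",cv2.resize(c,None,fx=2.8,fy=2.8,interpolation=cv2.INTER_CUBIC))
E
```

```text
w2 ptr [array([-0.0298042 , -0.08440392])] mark [array([-0.03566425,  0.07167337]), array([-0.03567955,  0.07060038])]
[-0.55339193 -0.19462127  0.00805468] [-0.01997424  0.03980101] 8.0417
```

View pics/w3.png

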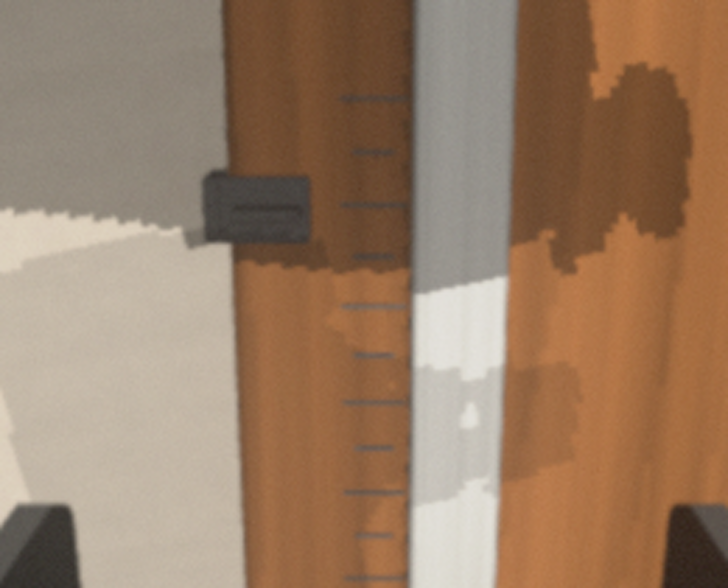

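The leg did not follow: in this crop only the clip and rail are visible between the fingers. I'll check the real TCP height and where the fingertips should appear.

```bash
python3 - <<'E'
from h import *
p=manip.current_ee_pos(); print(p,manip.current_grip_width())
cal=manip.get_calibration("wrist")
for zz in(0,-.013,-.032,-.06):
    print(zz,proj(cal,[p+R@[sx,s*.0425,zz] for s in(-1,1) for sx in(-.011,0,.011)]).round(0).tolist())
z=np.load("pics/w2.npz"); d=z["d"]
C=-z["R"].T@z["t"]
def at(u,v):
    return (rays(z,[[u,v]])[0]*d[v,u]-z["t"])@z["R"]
for u,v in((440,310),(435,330),(470,290),(430,290),(400,322),(200,310),(205,330),(290,325),(375,350)):
    w=at(u,v); print(u,v,d[v,u],tog(w).round(4),w[2].round(4))
E
```

```text
[0.4874549  0.01592441 0.06900946] 0.9983271207717355
0 [[246.0, 291.0], [245.0, 273.0], [243.0, 254.0], [398.0, 291.0], [400.0, 273.0], [401.0, 254.0]]
-0.013 [[241.0, 302.0], [240.0, 282.0], [238.0, 262.0], [403.0, 302.0], [405.0, 282.0], [406.0, 262.0]]
-0.032 [[232.0, 320.0], [231.0, 299.0], [229.0, 277.0], [412.0, 320.0], [414.0, 298.0], [416.0, 276.0]]
-0.06 [[216.0, 354.0], [213.0, 330.0], [211.0, 305.0], [428.0, 354.0], [431.0, 330.0], [434.0, 305.0]]
440 310 0.12974842 [ 0.0231 -0.0483] 0.1343
435 330 0.133762 [ 0.0226 -0.0575] 0.1329
470 290 0.25982174 [ 0.0888 -0.0962] 0.0129
430 290 0.18688114 [ 0.0367 -0.0653] 0.0798
400 322 0.15884486 [ 0.0148 -0.0672] 0.1096
200 310 0.13019185 [-0.065  -0.0485] 0.1339
205 330 0.12894341 [-0.0628 -0.055 ] 0.1372
290 325 0.1770806 [-0.036  -0.0778] 0.0937
375 350 0.16479684 [ 0.0045 -0.0827] 0.108
```

```bash
python3 - <<'E'
from h import *
z=np.load("pics/w3.npz"); d=z["d"]; v,u=np.nonzero((d>0)&(d<.2)); 
W=(rays(z,np.c_[u,v])*d[v,u][:,None]-z["t"])@z["R"]
T=(W-[.4874549,.01592441,.06900946])@R
print("lowest tool z",np.percentile(T[:,2],[90,98,99,99.9,100]))
k=T[:,2]>np.percentile(T[:,2],97); print(T[k].min(0),T[k].max(0),np.median(abs(T[k][:,1])))
cal=manip.get_calibration("side"); im,d=manip.grab_frame("side"); im=im[:,:,::-1].copy(); p=manip.current_ee_pos()
q=proj(cal,[p,p+R@[0,.0425,-.013],p+R@[0,-.0425,-.013],p+R@[0,0,-.073]])
for s in q: cv2.drawMarker(im,tuple(int(a) for a in s),(255,0,255),cv2.MARKER_CROSS,7,1)
cv2.imwrite("pics/s1.png",cv2.resize(im[130:430,130:410],None,fx=2,fy=2)); print(q)
E
```

```text
lowest tool z [-0.08124585  0.03450133  0.03565732  0.04575026  0.04879985]
[-0.01052904 -0.04326182 -0.05633192] [0.14901485 0.04320364 0.04879985] 0.016917050822657605
[[239.53522123 275.15935111]
 [268.13145993 269.77188663]
 [210.14565834 266.19265271]
 [236.80346867 233.12144141]]
```

View pics/s1.png

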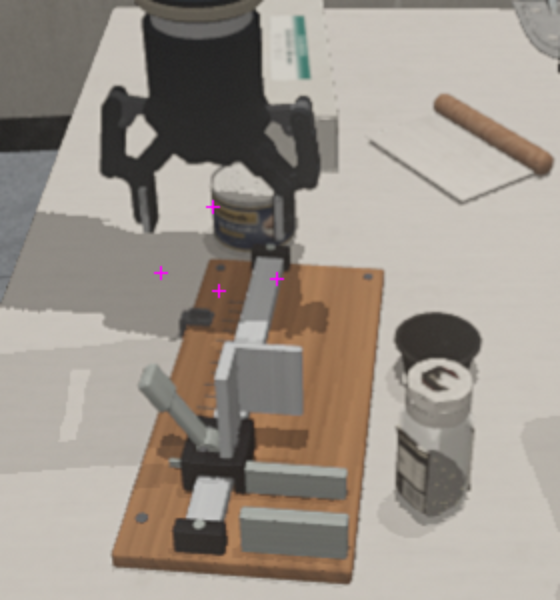

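The side view shows it clearly. The fingertips at crop (150,230) and (283,235) end about 40 mm above where the reported TCP puts them (crosses at about (160,272) and (277,280)), and wrist depth agrees at about 43 mm. The body is offset by the same amount and there's no lateral shift. So the fingers passed over the wing. I'll go back, measure the offset more carefully, and descend with the correction.

```bash
python3 - <<'E'
from h import *
z=np.load("pics/w3.npz"); d=z["d"]; v,u=np.nonzero((d>0)&(d<.16)&(np.arange(480)[:,None]<420)); 
W=(rays(z,np.c_[u,v])*d[v,u][:,None]-z["t"])@z["R"]
T=(W-[.4874549,.01592441,.06900946])@R
for s in(-1,1):
    k=(s*T[:,1]>.03)&(s*T[:,1]<.06)&(abs(T[:,0])<.02); print(s,k.sum(),np.percentile(T[k],[1,50,99,99.8],axis=0).round(4).tolist())
manip.move_l(G(-.02,.04,.1)); manip.move_l(G(-.02,-.089,.1),max_speed=.2)
manip.move_l(G(-.02,-.089,.03),max_speed=.08)
print(manip.current_ee_pos(),manip.current_force(),manip.current_time())
manip.move_l(G(-.02,-.06,.03),max_speed=.06)
print(manip.current_force(),manip.current_time())
cal=manip.get_calibration("wrist"); im,d=manip.grab_frame("wrist"); 
np.savez("pics/w4.npz",im=im,d=d,**{k:np.array(v) for k,v in cal.items()})
v=im[:,:,::-1].copy(); cv2.drawMarker(v,tuple(int(a) for a in proj(cal,G(-.034,-.064,.022))[0]),(255,0,255),cv2.MARKER_CROSS,9,1)
cv2.imwrite("pics/w4.png",v)
E
```

```text
-1 8484 [[-0.009, -0.0597, -0.1238], [0.0114, -0.0438, -0.1002], [0.0181, -0.0306, -0.0554], [0.0185, -0.0301, -0.0534]]
1 8518 [[-0.009, 0.0306, -0.1237], [0.0113, 0.0438, -0.1005], [0.0181, 0.0598, -0.0555], [0.0184, 0.06, -0.0532]]
[ 0.4603468  -0.10998581  0.03039389] [-0.35475632  0.50778777 -0.55905885] 10.3167
[-0.06942661 -1.59282659  1.11100011] 10.95
```

View pics/w4.png

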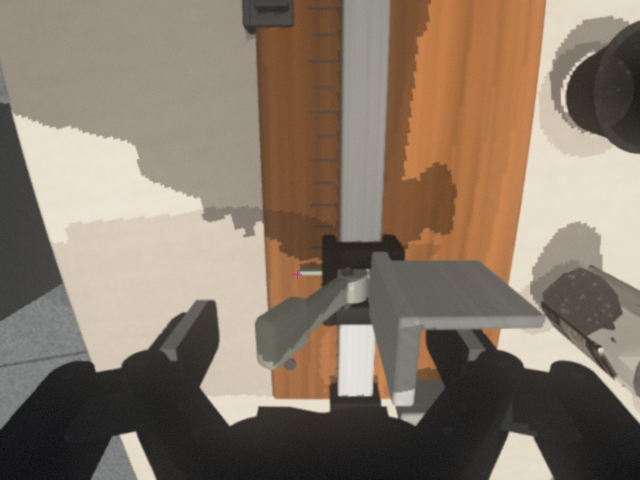

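The leg is now being pushed: the pointer tip at (297,273) is on the predicted cross. I'll push to near the mark and measure pointer against ridge in one view.

```bash
python3 - <<'E'
from h import *
manip.move_l(G(-.02,.066,.03),max_speed=.08)
print(manip.current_force(),tog(manip.current_ee_pos()),manip.current_time())
cal=manip.get_calibration("wrist"); im,d=manip.grab_frame("wrist"); 
np.savez("pics/w5.npz",im=im,d=d,**{k:np.array(v) for k,v in cal.items()})
v=im[:,:,::-1].copy(); q=proj(cal,[G(-.034,.062,.022),G(-.037,.075,.025)]);print(q)
cv2.imwrite("pics/w5.png",cv2.resize(v[215:315,235:365],None,fx=6,fy=6,interpolation=cv2.INTER_CUBIC))
E
```

```text
[-0.98030395 -1.23975634  1.15131165] [-0.02007319  0.06575634] 12.725
[[297.84410396 273.73201624]
 [291.59035903 253.89980356]]
```

View pics/w5.png

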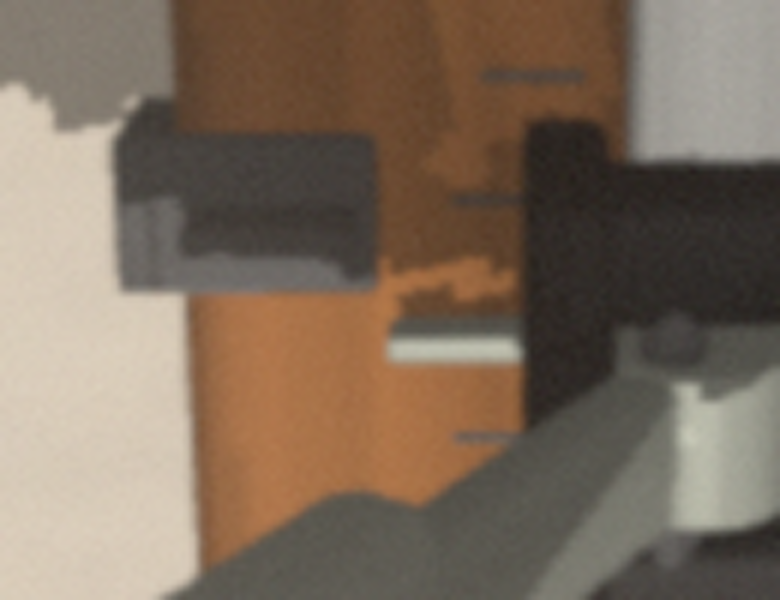

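The pointer's bright top is at crop row ~347 and the clip spans rows ~140–290. The ridge runs as the dark bar at rows ~205–250, with its top centre at about row 236. I'll settle the offset with depth profiles.

```bash
python3 - <<'E'
from h import *
z=np.load("pics/w5.npz"); d=z["d"]
for u in(278,288):
  for v in range(236,266,1):
    w=(rays(z,[[u,v]])[0]*d[v,u]-z["t"])@z["R"]; print(v,tog(w).round(4),w[2].round(4),end=" | ")
  print()
for v in range(266,278):
    w=(rays(z,[[310,v]])[0]*d[v,310]-z["t"])@z["R"]; print(v,tog(w).round(4),w[2].round(4),end=" | ")
print([tog(p) for p in plane(z,[[300,272.8]],.022)],[tog(p) for p in plane(z,[[290,253],[290,254.3],[290,255]],.025)])
E
```

```text
236 [-0.0455  0.0823] 0.0144 | 237 [-0.0453  0.0821] 0.0159 | 238 [-0.0453  0.0816] 0.0162 | 239 [-0.0453  0.0811] 0.0165 | 240 [-0.0453  0.0806] 0.0168 | 241 [-0.0452  0.0803] 0.0178 | 242 [-0.0454  0.0793] 0.0167 | 243 [-0.0454  0.0787] 0.0165 | 244 [-0.0453  0.0784] 0.0175 | 245 [-0.0455  0.0773] 0.0158 | 246 [-0.0455  0.0767] 0.016 | 247 [-0.0455  0.0762] 0.0162 | 248 [-0.0456  0.0755] 0.0159 | 249 [-0.0453  0.0756] 0.0182 | 250 [-0.0451  0.0757] 0.0202 | 251 [-0.045   0.0753] 0.0209 | 252 [-0.0448  0.0753] 0.0226 | 253 [-0.0446  0.0752] 0.0241 | 254 [-0.0446  0.0749] 0.0249 | 255 [-0.0446  0.0744] 0.025 | 256 [-0.0448  0.0733] 0.0236 | 257 [-0.0445  0.0734] 0.0256 | 258 [-0.0456  0.0698] 0.0172 | 259 [-0.0457  0.069 ] 0.0167 | 260 [-0.0457  0.0684] 0.0167 | 261 [-0.0459  0.0676] 0.0161 | 262 [-0.0458  0.0672] 0.0166 | 263 [-0.0458  0.0665] 0.0165 | 264 [-0.0463  0.0645] 0.0129 | 265 [-0.0462  0.0644] 0.0143 | 
236 [-0.0398  0.0821] 0.0137 | 237 [-0.0398  0.0816] 0.014 | 238 [-0.0395  0.082 ] 0.0176 | 239 [-0.0397  0.0808] 0.0156 | 240 [-0.0396  0.0804] 0.0161 | 241 [-0.0395  0.0
[... 566 characters left out ...]
| 260 [-0.04    0.0681] 0.0159 | 261 [-0.0399  0.0679] 0.017 | 262 [-0.0401  0.0668] 0.0156 | 263 [-0.0401  0.0662] 0.0158 | 264 [-0.0402  0.0653] 0.015 | 265 [-0.0402  0.0647] 0.0149 | 
266 [-0.0273  0.0638] 0.0143 | 267 [-0.0273  0.0628] 0.0134 | 268 [-0.0272  0.0638] 0.0176 | 269 [-0.0271  0.0641] 0.0201 | 270 [-0.0271  0.064 ] 0.0212 | 271 [-0.027   0.0635] 0.0217 | 272 [-0.027   0.0631] 0.0221 | 273 [-0.0271  0.0623] 0.0216 | 274 [-0.0271  0.0615] 0.0212 | 275 [-0.0271  0.0611] 0.0217 | 276 [-0.0274  0.0573] 0.0139 | 277 [-0.0274  0.0564] 0.0133 | [array([-0.03275605,  0.06257284])] [array([-0.03786655,  0.07552518]), array([-0.03788676,  0.07476616]), array([-0.03789767,  0.07435674])]
```

```bash
cat >> h.py <<'E'
def ptr(name):
    cal=manip.get_calibration("wrist"); im,d=manip.grab_frame("wrist")
    np.savez(f"pics/{name}.npz",im=im,d=d,**{k:np.array(v) for k,v in cal.items()}); z={k:np.array(v) for k,v in cal.items()}
    def prof(gx,z0,lo,hi):   # median gauge y of points of that height band in a gauge-x band
        v,u=np.nonzero(d>0); W=(rays(cal,np.c_[u,v])*d[v,u][:,None]-z["t"])@z["R"]
        g=(W-[*O,0])@R[:,[1,0]]; k=(abs(g[:,0]-gx)<.004)&(W[:,2]>lo)&(W[:,2]<hi)&(g[:,1]>.05)&(g[:,1]<.1)
        return np.median(g[k,1]).round(4),g[k,1].min().round(4),g[k,1].max().round(4),k.sum()
    print("ridge",prof(-.042,.0235,.027,0),"pointer",prof(-.029,.0205,.024,0))
    return im
E
sed -i 's/,\.0*27,0)/,.027)/; s/,\.024,0)/,.024)/' h.py
python3 - <<'E'
from h import *
manip.move_l(G(-.02,.0775,.03),max_speed=.04); manip.dwell(.3)
ptr("w6"); manip.dwell(.3); print(manip.current_force(),manip.current_time())
manip.move_l(G(-.001,.0775,.03),max_speed=.05)
ptr("w7"); print(manip.current_force(),tog(manip.current_ee_pos()),manip.current_time())
E
```

```text
Traceback (most recent call last):
  File "h.py", line 37, in ptr
    print("ridge",prof(-.042,.0235,.027),"pointer",prof(-.029,.0205,.024))
                  ~~~~^^^^^^^^^^^^^^^^^^
TypeError: ptr.<locals>.prof() missing 1 required positional argument: 'hi'
```

```bash
sed -i 's/prof(gx,z0,lo,hi)/prof(gx,lo,hi)/' h.py
python3 - <<'E'
from h import *
ptr("w6"); manip.dwell(.4); print(manip.current_force(),tog(manip.current_ee_pos()),manip.current_time())
manip.move_l(G(-.001,.0775,.03),max_speed=.05)
ptr("w7"); print(manip.current_force(),tog(manip.current_ee_pos()),manip.current_time())
E
```

```text
ridge (np.float64(0.0743), np.float64(0.0724), np.float64(0.076), np.int64(79)) pointer (np.float64(0.0744), np.float64(0.0724), np.float64(0.0758), np.int64(79))
[-1.92046532 -2.9945087   0.64923655] [-0.02004967  0.07746389] 14.0167
ridge (np.float64(0.0742), np.float64(0.0724), np.float64(0.0762), np.int64(82)) pointer (np.float64(0.0743), np.float64(0.0724), np.float64(0.0761), np.int64(75))
[-0.13781985 -2.82768143 -0.19419649] [-0.00031911  0.07749537] 14.6
```

Aligned to about 0.1 mm and held. Now squeeze.

```bash
python3 - <<'E'
from h import *
manip.set_gripper(0.0,effort=50); manip.dwell(.4)
im=ptr("w8"); print(manip.current_grip_width()*85,manip.current_grip_force(),manip.current_force(),tog(manip.current_ee_pos()),manip.current_time())
cv2.imwrite("pics/w8.png",im[:,:,::-1])
E
```

```text
ridge (np.float64(0.0743), np.float64(0.0725), np.float64(0.0757), np.int64(80)) pointer (np.float64(0.0746), np.float64(0.0731), np.float64(0.0762), np.int64(69))
23.652891539039256 49.90866769105196 [ 2.57174288 -2.09497886  9.44735025] [0.00069282 0.07781108] 15.6417
```

View pics/w8.png

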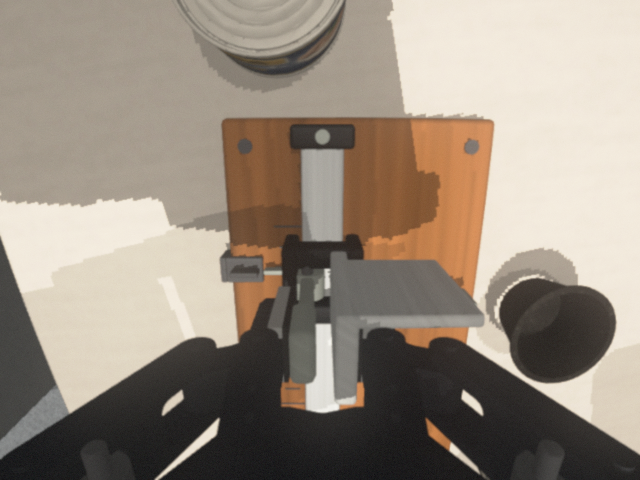

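The ridge (242,268) and pointer (272,271) line up. The lever (303,325) stands upright next to the post (345,330), with the fingers on both. I'll check the lever angle by depth.

```bash
python3 - <<'E'
from h import *
z=np.load("pics/w8.npz"); d=z["d"]; v,u=np.nonzero((d>0)&(d<.3)); v,u=v[(v>230)&(v<410)&1==1],u[(v>230)&(v<410)&1==1]
W=(rays(z,np.c_[u,v])*d[v,u][:,None]-z["t"])@z["R"]; g=(W-[*O,0])@R[:,[1,0]]
for lo in np.arange(.05,.125,.006):
    k=(W[:,2]>lo)&(W[:,2]<lo+.006)&(abs(g[:,1]-.074)<.014)&(g[:,0]>-.02)&(g[:,0]<.03)
    h=np.histogram(g[k,0],np.arange(-.02,.031,.002))[0]; print(round(lo,3),h)
E
```

```text
0.05 [ 0  0  0  0  4 20 20 18 10  0  0  0 22  0  0  0  0  0  0  0  0  0  0  0
  0]
0.056 [ 0  0  0  0  0 20 25 21 10  0  0  0 37  0  0  0  0  0  0  0  0  0  0  0
  0]
0.062 [ 0  0  0  0  2 26 26 28 12  0  0  0  0  0  0  0  0  0  0  0  0  0  0  0
  0]
0.068 [ 0  0  0  0 14 20 28 25 18  0  0  0 38  0  0  0  0  0  0  0  0  0  0  0
  0]
0.074 [ 8  0  0  0 15  1  1  4  4  0  0  0 27  0  0  0  0  0  0  0  0  0  0  0
  0]
0.08 [13  0  0  0 28 20 19 21 19  0  0  0 18  0  0  0  0  0  0  0  0  0  0  0
  0]
0.086 [15  0  0  0 43 38 37 36 37  0  0  0 46  0  0  0  0  0  0  0  0  0  0  0
  0]
0.092 [18  0  0  0 42 40 46 48 37  0  0  0 24  0  0  0  0  0  0  0  0  0  0  0
  0]
0.098 [ 7  0  0  0 87 61 54 60 97 41  0  0 47  0  0  0  0  0  0  0  0  0  2  0
  0]
0.104 [  0   0  11 223 289 263 291 266 226   1   0   0 303 279 274 283 303  35
   0   0   0   0   0   0   0]
0.11 [  0   0   0 113   0   0   0   0   0   0   0   0  48 111 129 113  98  18
   0   0   0   0   0   7  46]
0.116 [ 0  0  0 75  0  0  0  0  0  0  0  0  0  0  0  0 43 31  0  0  0  0  0 37
 68]
0.122 [  0   0   0   4   0   0   0   0   0   0   0   0   0   0   0   0   3   0
   0   0   0   0   0  19 149]
```

The lever is vertical at every height (x from -14 to -2 mm), so it's fully closed. The pads press on both sides at 50 N.

```bash
python3 - <<'E'
from h import *
print(manip.current_grip_force(),manip.sign_off())
E
```

```text
the job is handed in; nothing more can be done
49.90866769105196 None
```

The job is handed in: by wrist-camera depth the pointer sits about 0.3 mm from the mark ridge, and the lever is fully closed and still pinched to the post at about 50 N. The sign-off call returned no verdict.

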